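# Shoot the gate bolt past its spring safety catch

### The arm

A 7-joint arm with a two-finger parallel gripper is mounted at the origin on the work surface. World frame = base frame: x ahead of the robot, y to its left, z up, the work surface at z = 0. Lengths are in m, angles in rad, forces in N, time in s.
With the tool pointing down it reaches from about 0.425 to 0.95 m from the base axis. Payload 4.7 kg.
Tool frame: the origin (TCP) lies between the finger pads; the fingertips stand 25 mm ahead of it and the grasp point (between the pads) lies 6 mm ahead of it; z points along the fingers, y is the line along which they close (so a half turn about z gives the same grasp; the last joint's range is limited). The gripper opens to 85 mm and grips with 20 to 120 N. Pads are 22 mm wide; open, the fingers measure 114 mm over their backs; the gripper's body (76 mm by 85 mm) begins 54 mm behind the grasp point. The pads swing forward as they close: fully open they stand 13 mm farther back than shut.
Start: joints at [-1.371, 0.469, -0.049, 1.532, 0.024, 1.141, -0.082], TCP at [0.153, 0.657, 0.256] pointing down, gripper open.
Joint ranges: [-2.59, 2.59], [-0.33, 1.99], [-1.39, 1.29], [0.1, 2.45], [-1.04, 4.18], [0.21, 1.99], [-2.66, 2.66]. Speed limits (rad/s): [2.57, 2.57, 3.14, 3.14, 3.14, 3.14, 3.14].

### API

Orientations are given as a 3x3 rotation matrix whose columns are the frame's x, y, z axes.
In Python, from rig import * gives the robot as it stands. Calls block until the motion is done:
- movep(position, orientation): joint-space move of the TCP to a pose.
- move_l(position, attitude=None, feed=0.15, until_force=None): straight line of the TCP; attitude=None keeps the orientation; feed is the mean speed in m/s. With until_force (N) it stops when the force on the tool has changed by that much, and returns True; else False.
- move_joints(angles): joint-space move.
- command_gripper(opening, newtons=None): finger opening in m; newtons is the grip in N (None keeps the last); returns when the fingers have stopped.
- sleep(seconds).
- inverse_kinematics(position, orientation): joint angles nearest the present ones, or None.
- sense(): the state.
- camera(name): name is "scene" or "top" or "wrist"; returns (picture, depth): 420x560x3 uint8, red, green, blue; 420x560 float32, m along the optical axis (not along the pixel's ray), 0 where there is no reading.
- camera_params(name): a dict with "K" (3x3 intrinsics, pixels), "dist" ([k1, k2, p1, p2, k3] as OpenCV has them; the pictures are not rectified), "position" and "rotation" of the camera in the world; the wrist camera has in their place "tool_from_camera" (4x4, takes a point from camera to tool coordinates, whose origin is the TCP and whose axes are the flange's). Camera axes: x right, y down, z forward; pixel columns grow to the right and rows downward; lengths in m; the calibration is good to about 2 mm. A picture is of the moment at which its call begins: read the wrist's pose just before it. camera_params takes no time and is no camera call.
A pose or a line that the arm cannot do raises Unreachable and nothing moves.
- finish_job(): hands the job in; it is judged then, once.
The state is a dict: "time_s": time; "joint_pos": joint angles; "qd": joint speeds; "joint_efforts": joint torques, N m; "position": TCP position; "tcp_rot": TCP orientation; "wrist_force": force on the tool from outside, world axes, zero at the start; "ft_torque": the same for the moment, N m; "finger_gap": finger opening in m; "gripper_force": force on a finger pad.
Only numpy, scipy, OpenCV 4.12 (cv2) and the standard library are available. Lean on these libraries where they do the work, as an engineer would, in place of code of your own. Each camera call takes 0.05 s, during which the arm holds its last target. There are 200 camera calls.

### The job

The freshly welded gate lock on the bench needs to be bolted shut. Press the red spring catch down with one fingertip and, keeping it held down all the way, push the yellow lug with the other fingertip until the bolt is fully home in its keeper; only then let the catch go so that it springs up and locks the bolt. Do not pinch or pick up anything, and leave everything else on the bench where it is.

Things in the scene. Friction and masses are not known exactly. Their poses are not given: they have to be found in the camera images.
- lock: Gate lock screwed to the bench: two 6 mm aluminium plates 120 mm wide, spanning its own y -100 to 165 mm. Origin on the bench surface under the bolt's centre line; z up; +y is the way the bolt is shot; it is turned about the vertical. Along y: track 22 mm high, y -90 to 0; housing 30 mm high, 54 wide, y 0 to 85, red catch pad above it; keeper 43 mm high, y 115 to 150.
- catch_pad: Red catch pad over the bolt: 85 mm long (along lock y), 38 wide, 8 thick. Origin: top face, middle of its rear end, at lock y = 0; the pad spans y 0 to 85. Top is 50 mm above the bench when up, 40 mm when down. Axes as the lock's. Moves only straight down on a spring: 3.5 N to start, 6 N fully down. May be pressed anywhere; a fingertip can slide along it.
- catch (a joint): Travel of the catch pad in m: 0 = fully up, 0.010 = fully pressed down. While it is pressed less than about 0.006 its tooth blocks the bolt at either end of the stroke. If let go part-way along the stroke it rises only to about 0.005, where the tooth rubs on the bolt.
- lug: Yellow upright lug on the bolt: 40 mm wide, 10 mm thick along lock y, from 30 to 80 mm above the bench. Origin: bottom middle of its rear face (the face to push, looking to lock -y), 30 mm above the bench, at lock y = -50 mm at the start and -20 mm when home. Axes as the lock's. It is pushed towards the catch pad, so the two fingers stand astride it, above the bolt.
- lug_back (a point): Centre of the yellow lug's rear (pushed) face, 55 mm above the bench. The steel bolt below the lug is 16 mm square, its top 30 mm above the bench, and sticks out 15 mm behind this face.
- bolt (a joint): Travel of the bolt in m along the lock's y: about 0 at the start (drawn back), 0.030 = fully home in the keeper (hard stop). From 0.028 on the catch can spring up and lock it. It slides with about 2 N of friction, stays where it is left and has about 2 mm of play when locked.
- nut: Bystander: large steel hex nut lying loose beside the lock, 34 mm across, 16 mm high; origin at the centre of its underside.
- padlock: Bystander: brass padlock lying flat beside the lock, body 42 x 40 x 22 mm with a steel shackle; origin under its body.
- offcut: Bystander: short dark steel angle offcut beside the lock, 90 mm long, legs 30 mm; origin underneath.
- spray: Bystander: spray can standing, 65 mm across, 190 mm high; origin at the centre of its underside.
- paste: Bystander: jar with a green label standing, 70 mm across, 70 mm high; origin at the centre of its underside.
- mug: Bystander: blue mug standing, 80 mm across, 90 mm high; origin at the centre of its underside.

How it is judged:
On the way, in this order (a step that is already met when the one before it is completed fails the run):
1. the catch is pressed down by a finger while the bolt is still drawn back (value of joint catch above 0.0065 m and value of joint bolt below 0.006 m and contact force between the fingers and catch_pad above 0.5 N), for 0.1 s.
2. the bolt is fully home while a finger still holds the catch down (value of joint bolt above 0.027 m and value of joint catch above 0.0065 m and contact force between the fingers and catch_pad above 0.5 N), for 0.1 s.
At the end, for the whole second after the job is handed in: The bolt is home (27 of its 30 mm or more) and at rest, and the catch has sprung up again (within 2 mm of fully up), locking it (value of joint bolt above 0.027 m and value of joint catch below 0.002 m and velocity of joint bolt below 0.005 m/s); the robot touches nothing.
It fails at once if the bolt is part-way (6 to 25 mm) while the catch is not held down (pressed less than 6 mm) (value of joint bolt between 0.006 and 0.025 m and value of joint catch below 0.006 m).
It fails at once if a bystander is lifted, carried or knocked more than 20 mm from its place (distance of any of nut, padlock, offcut, spray, paste, mug from where it was at the start of the episode above 0.02 m).
It also fails if it takes over 35 s, if anything falls off the work surface, if the arm or the gripper's body presses on something with over 40 N, if the wrist force passes 120 N, or if a joint passes its speed limit or range.

## Working session

There is one attempt and no reset: what is moved stays moved. The work goes in short steps, each a Python script; the robot and the scene stay as the last script left them, time stands still between calls to the robot, and variables do not carry over. Pictures are saved under pics/ and viewed, at most 10 in all, crops included, and the job is handed in when it is done.

```bash
mkdir -p pics; ls
python3 - <<'E'
from rig import *
import cv2,numpy as np
s=sense();print(s['time_s'],s['position'],s['finger_gap'],s['tcp_rot'])
for n in("top","scene"):
    p,d=camera(n);cv2.imwrite(f'pics/{n}1.png',p[:,:,::-1]);np.save(f'{n}1.npy',d)
    c=camera_params(n);print(n,c)
print(camera_params("wrist"))
E
```

```text
pics
0.0 [0.15296166 0.65690763 0.25526528] 0.08539532892689199 [[-9.73948531e-01  2.26768860e-01 -3.77737219e-04]
 [ 2.26769168e-01  9.73946765e-01 -1.85581736e-03]
 [-5.29456447e-05 -1.89312975e-03 -9.99998207e-01]]
top {'K': array([[414.21288592,   0.        , 273.76668196],
       [  0.        , 414.21288592, 211.66043269],
       [  0.        ,   0.        ,   1.        ]]), 'dist': array([-0.03253314,  0.        ,  0.        ,  0.        ,  0.        ]), 'position': array([0.40477506, 0.00235053, 1.06581825]), 'rotation': array([[-1.14837222e-02, -9.87654222e-01,  1.56228239e-01],
       [-9.99930875e-01,  1.17369717e-02,  6.98601109e-04],
       [-2.52362276e-03, -1.56209418e-01, -9.87720734e-01]])}
scene {'K': array([[539.19415123,   0.        , 275.75496412],
       [  0.        , 539.19415123, 211.68638994],
       [  0.        ,   0.        ,   1.        ]]), 'dist': array([0.06316134, 0.        , 0.        , 0.        , 0.        ]), 'position': array([ 1.74261818, -0.27719367,  1.31312093]), 'rotation': array([[ 0.20797967,  0.69314064, -0.69014529],
       [ 0.97809723, -0.14132977,  0.15281264],
       [ 0.00838257, -0.70681111, -0.70735266]])}
{'K': array([[329.69383799,   0.        , 282.08803521],
       [  0.        , 329.69383799, 206.94833362],
       [  0.        ,   0.        ,   1.        ]]), 'dist': array([-0.03648529,  0.        ,  0.        ,  0.        ,  0.        ]), 'tool_from_camera': array([[ 2.22012783e-04, -9.65279083e-01, -2.61220679e-01,
         6.70461763e-02],
       [ 9.99998865e-01, -1.74964623e-04,  1.49644440e-03,
         2.58468831e-04],
       [-1.49019085e-03, -2.61220715e-01,  9.65277948e-01,
        -1.17410529e-01],
       [ 0.00000000e+00,  0.00000000e+00,  0.00000000e+00,
         1.00000000e+00]])}
```

View pics/top1.png

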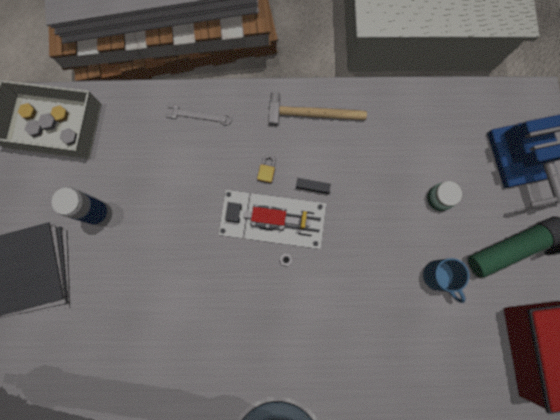

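View pics/scene1.png

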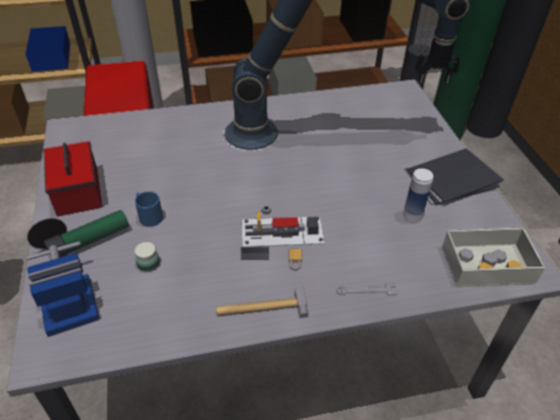

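The top view shows the lock at about (272,218): the red pad at (269,217), the yellow lug at (304,219) and the keeper at (233,212), so the bolt shoots to the left, which is world +y. The nut is at (286,260), the padlock at (266,172) and the offcut at (313,186). Next I'll get a coarse pose and move in with the wrist camera.

```bash
cat > h.py <<'E'
from rig import *
import cv2,numpy as np
def campose(n,s=None):
    c=camera_params(n)
    if n!='wrist': return c,c['rotation'],c['position']
    T=c['tool_from_camera'];R=np.array(s['tcp_rot']);return c,R@T[:3,:3],R@T[:3,3]+s['position']
def ray(n,uv,s=None):
    c,R,p=campose(n,s);q=cv2.undistortPoints(np.array(uv,float).reshape(-1,1,2),c['K'],c['dist'])[:,0]
    return p,np.c_[q,np.ones(len(q))]@R.T
def atz(n,uv,z,s=None):
    p,r=ray(n,uv,s);return p+r*((z-p[2])/r[:,2])[:,None]
def atd(n,uv,d,s=None):
    p,r=ray(n,uv,s);return p+r*np.array(d)[:,None]
def look(a): # tool down, tool y along lock y whose yaw direction angle is a (of y axis)
    y=np.array([np.cos(a),np.sin(a),0]);z=np.array([0,0,-1.]);return np.c_[np.cross(y,z),y,z]
E
python3 - <<'E'
from h import *
pic=cv2.imread('pics/top1.png');hsv=cv2.cvtColor(pic,cv2.COLOR_BGR2HSV)
m=((hsv[...,0]<8)|(hsv[...,0]>172))&(hsv[...,1]>150)&(hsv[...,2]>60);m[:, :200]=0;m[:,350:]=0;m[:180]=0;m[260:]=0
v,u=np.nonzero(m);P=atz('top',np.c_[u,v],.05);print(len(u),P.mean(0))
print(cv2.minAreaRect((P[:,:2]*1000).astype(np.float32)))
a=atz('top',[[233,212],[304,219]],[.043,.08]) if 0 else [atz('top',[[233,212]],.043)[0],atz('top',[[304,219]],.08)[0]];print(a)
d=a[0]-a[1];yaw=np.arctan2(d[1],d[0]);print(yaw)
c=P.mean(0)
for sgn in(0,np.pi):
    R=look(yaw+sgn)
    off=R@camera_params('wrist')['tool_from_camera'][:3,3]
    tgt=np.array([c[0],c[1],.28])-R[:,0]*.0
    print(R,inverse_kinematics(tgt,R))
E
```

```text
442 [0.55521902 0.01647837 0.05      ]
((555.6559448242188, 16.26809310913086), (79.90403747558594, 35.41986083984375), 81.13211822509766)
[array([0.5669065, 0.1050384, 0.043    ]), array([ 0.54198543, -0.06938771,  0.08      ])]
1.4288821043223239
[[-0.98994707  0.14143835  0.        ]
 [ 0.14143835  0.98994707  0.        ]
 [ 0.          0.         -1.        ]] [-0.55047595  0.27084383  0.54983179  1.8168636  -0.15773542  1.09735451
  1.48423017]
[[ 0.98994707 -0.14143835  0.        ]
 [-0.14143835 -0.98994707  0.        ]
 [ 0.          0.         -1.        ]] [-0.8326025   0.34428503  0.93823001  1.82974105 -0.30694307  1.12194496
 -1.49948547]
```

Run:
```python
from h import *
R=look(1.42)
movep([.552,.0,.2],R);sleep(.3)
s=sense();print(s['time_s'],s['position'],s['wrist_force'])
p,d=camera('wrist');cv2.imwrite('pics/w1.png',p[:,:,::-1]);np.save('w1.npy',d)
import pickle;pickle.dump(s,open('s1.pkl','wb'))
```

```text
3.1167 [5.52046084e-01 2.69261952e-04 1.99992171e-01] [-0.03324412  0.29664805  0.40511679]
```

View pics/w1.png

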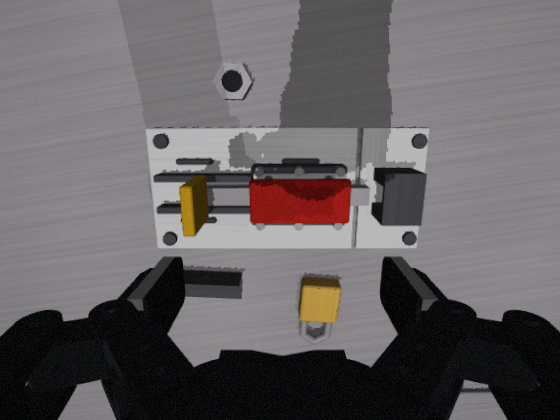

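The wrist view shows the red pad top spanning (250,180) to (350,223) and the yellow lug at x 181–207, y 177–236. The plate corners are at (147,128), (429,128), (417,248) and (155,248). The offcut and padlock lie on the bottom side of the picture, and the nut is at (233,80).

Run:
```python
from h import *
import pickle;s=pickle.load(open('s1.pkl','rb'));d=np.load('w1.npy')
pic=cv2.imread('pics/w1.png');hsv=cv2.cvtColor(pic,cv2.COLOR_BGR2HSV)
m=((hsv[...,0]<8)|(hsv[...,0]>172))&(hsv[...,1]>150)&(hsv[...,2]>60)&(d>0)
v,u=np.nonzero(m);D=atd('wrist',np.c_[u,v],d[v,u],s);print('pad z',np.percentile(D[:,2],[5,25,50,75,95]))
P=atz('wrist',np.c_[u,v],.05,s)[D[:,2]>.045];r=cv2.minAreaRect((P[:,:2]*1000).astype(np.float32));print('pad',r)
pl=atz('wrist',[[147,128],[429,128],[417,248],[155,248]],.006,s);print(pl)
print([np.linalg.norm(pl[i]-pl[i-1]) for i in range(4)])
e=[pl[1]-pl[0],pl[2]-pl[3]];print([np.arctan2(x[1],x[0]) for x in e])
yaw=np.mean([np.arctan2(x[1],x[0]) for x in e])
y=np.array([np.cos(yaw),np.sin(yaw)]);x=np.array([y[1],-y[0]])
o=pl[:,:2].mean(0)-y*.0325;print('origin from plate',o)
c=np.array(r[0])/1e3;print('origin from pad',c-y*.0425)
ml=(hsv[...,0]>18)&(hsv[...,0]<35)&(hsv[...,1]>150)&(d>0);ml[:,230:]=0;ml[250:]=0
v,u=np.nonzero(ml);L=atd('wrist',np.c_[u,v],d[v,u],s)
q=(L[:,:2]-o);top=L[:,2]>.074
print('lug all z',np.percentile(L[:,2],[2,50,98]),'y',np.percentile(q@y,[2,98]),'top y',np.percentile(q[top]@y,[2,98]),'x',np.percentile(q[top]@x,[2,98]))
```

```text
pad z [0.04857854 0.04924839 0.04974207 0.05021998 0.05088986]
pad ((554.4442749023438, 15.436576843261719), (83.38865661621094, 37.119232177734375), 81.35843658447266)
[[ 0.47564954 -0.11380704  0.006     ]
 [ 0.51467345  0.14462026  0.006     ]
 [ 0.632827    0.12812459  0.006     ]
 [ 0.59267526 -0.13594537  0.006     ]]
[np.float64(0.11910132215835746), np.float64(0.26135710317607885), np.float64(0.11929949638628563), np.float64(0.26710505002458645)]
[np.float64(1.420923273437406), np.float64(1.4199024319985694)]
origin from plate [ 0.54908725 -0.02638508]
origin from pad [ 0.54807704 -0.02658376]
lug all z [0.03473217 0.075833   0.0806687 ] y [-0.04847556 -0.03885236] top y [-0.04855305 -0.03899975] x [-0.01935093  0.01793486]
```

```bash
cat >> h.py <<'E'
yaw=1.420;O=np.array([.5485,-.0265]);Y=np.array([np.cos(yaw),np.sin(yaw)]);RL=look(yaw)
def P(y,z): return [*(O+Y*y),z]
def st():
    s=sense();p=np.array(s['position']);f=np.array(s['wrist_force'])
    print('t%.2f'%s['time_s'],'y %.4f z %.4f'%((p[:2]-O)@Y,p[2]),'F y %.2f z %.2f'%(f[:2]@Y,f[2]),'gap %.4f'%s['finger_gap'],flush=True);return s
E
python3 - <<'E'
from h import *
movep(P(-.0155,.12),RL);st()
print(move_l(P(-.0155,.055),feed=.03,until_force=2.));st()
s=st();p,d=camera('scene');cv2.imwrite('pics/sc2.png',cv2.resize(p[180:270,220:350,::-1],None,fx=6,fy=6,interpolation=cv2.INTER_CUBIC))
E
```

```text
t3.62 y -0.0155 z 0.1201 F y 0.34 z 1.49 gap 0.0856
True
t5.38 y -0.0155 z 0.0599 F y -0.50 z 2.44 gap 0.0853
t5.38 y -0.0155 z 0.0599 F y -0.50 z 2.44 gap 0.0853
```

View pics/sc2.png

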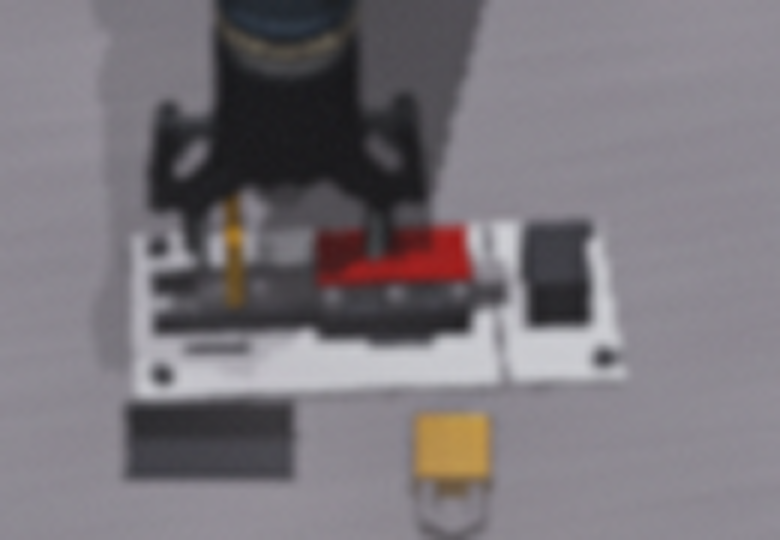

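The picture shows the fingers astride the yellow lug, with the front fingertip on the red pad at crop (380,250). Contact came at TCP z of about 0.060, so I'll press now.

Run:
```python
from h import *
for z in(.056,.053,.051,.0495,.0485,.0478,.0471,.0464):
    move_l(P(-.0155,z),feed=.03);sleep(.1);s=st()
    if s['wrist_force'][2]>9.5: break
```

```text
t5.81 y -0.0155 z 0.0560 F y 0.46 z 4.27 gap 0.0856
t6.16 y -0.0154 z 0.0531 F y 0.04 z 3.78 gap 0.0853
t6.51 y -0.0154 z 0.0518 F y -0.46 z 9.70 gap 0.0855
```

Run:
```python
from h import *
f=[]
for i in range(10): sleep(.02);f.append(sense()['wrist_force'][2])
print(np.round(f,1));st()
p,d=camera('scene');hsv=cv2.cvtColor(p,cv2.COLOR_RGB2HSV)
m=((hsv[...,0]<6)|(hsv[...,0]>174))&(hsv[...,1]>180)&(hsv[...,2]>90)&(d>0);m[:180]=0;m[270:]=0;m[:,:220]=0;m[:,350:]=0
v,u=np.nonzero(m);D=atd('scene',np.c_[u,v],d[v,u]);print(len(u),np.percentile(D[:,2],[10,50,90]))
d0=np.load('scene1.npy');D=atd('scene',np.c_[u,v],d0[v,u]);print('before',np.percentile(D[:,2],[10,50,90]))
```

```text
[ 9.9  9.7  9.8 10.4  9.8  9.7 10.3 11.  10.   9.4]
t6.67 y -0.0155 z 0.0518 F y -1.05 z 9.41 gap 0.0852
76 [0.03656351 0.03953647 0.04270703]
before [0.03024582 0.04708113 0.05321083]
```

The catch is fully down: the pad top reads about 40 mm and the force is about 10 N. Now I'll slide along the pad and push the lug, watching the vertical force.

Run:
```python
from h import *
z=.0508;y=-.0155
while y<.030:
    y+=.003
    move_l(P(y,z),feed=.03);s=st();f=np.array(s['wrist_force']);p=np.array(s['position'])
    if f[2]<8: z-=.0004
    if f[2]>16: z+=.0003
    if f[:2]@Y<-20: print('stop');break
sleep(.3);st()
```

```text
t6.97 y -0.0149 z 0.0518 F y -4.87 z 12.56 gap 0.0853
t7.22 y -0.0128 z 0.0519 F y -7.21 z 11.58 gap 0.0851
t7.47 y -0.0099 z 0.0519 F y -6.43 z 10.37 gap 0.0856
t7.72 y -0.0070 z 0.0519 F y -6.54 z 10.82 gap 0.0855
t7.97 y -0.0050 z 0.0519 F y -9.11 z 9.07 gap 0.0852
t8.22 y -0.0021 z 0.0519 F y -9.09 z 10.36 gap 0.0858
t8.47 y 0.0009 z 0.0519 F y -9.45 z 9.33 gap 0.0853
t8.72 y 0.0040 z 0.0519 F y -9.01 z 10.08 gap 0.0856
t8.97 y 0.0070 z 0.0519 F y -8.80 z 10.02 gap 0.0852
t9.22 y 0.0101 z 0.0519 F y -8.29 z 10.29 gap 0.0855
t9.47 y 0.0131 z 0.0519 F y -8.64 z 8.87 gap 0.0852
t9.72 y 0.0162 z 0.0519 F y -7.72 z 10.29 gap 0.0853
t9.97 y 0.0192 z 0.0518 F y -7.28 z 9.03 gap 0.0854
t10.22 y 0.0219 z 0.0519 F y -8.65 z 7.62 gap 0.0852
t10.47 y 0.0220 z 0.0518 F y -15.36 z 12.59 gap 0.0855
t10.72 y 0.0221 z 0.0518 F y -22.55 z 12.75 gap 0.0855
stop
t11.03 y 0.0221 z 0.0518 F y -22.21 z 13.34 gap 0.0852
```

The hard stop came at y = 0.0221, about 29–30 mm of bolt travel. I'll release straight up while keeping light pressure on the lug, then back off and lift clear.

Run:
```python
from h import *
move_l(P(.0240,.0508),feed=.03);st()
move_l(P(.0240,.066),feed=.03);st()
move_l(P(.014,.068),feed=.05);st()
move_l(P(.014,.14),feed=.1);movep(P(.0,.2),RL);sleep(.3);s=st()
p,d=camera('wrist');cv2.imwrite('pics/w3.png',p[:,:,::-1])
hsv=cv2.cvtColor(p,cv2.COLOR_RGB2HSV)
m=((hsv[...,0]<8)|(hsv[...,0]>172))&(hsv[...,1]>150)&(hsv[...,2]>60)&(d>0)
v,u=np.nonzero(m);D=atd('wrist',np.c_[u,v],d[v,u],s);print('pad z',np.percentile(D[:,2],[25,50,75]))
ml=(hsv[...,0]>18)&(hsv[...,0]<35)&(hsv[...,1]>150)&(d>0);ml[255:]=0
v,u=np.nonzero(ml);L=atd('wrist',np.c_[u,v],d[v,u],s);L=L[L[:,2]>.074];print('lug y',np.percentile((L[:,:2]-O)@Y,[2,98]))
```

```text
t11.46 y 0.0219 z 0.0518 F y -5.10 z 8.34 gap 0.0853
t12.12 y 0.0220 z 0.0656 F y -4.83 z 0.89 gap 0.0858
t12.47 y 0.0141 z 0.0679 F y 0.65 z 0.12 gap 0.0853
t13.99 y 0.0002 z 0.1988 F y 0.03 z 0.13 gap 0.0849
pad z [0.0492507  0.04972066 0.05020664]
lug y [-0.01934698 -0.00976439]
```

View pics/w3.png

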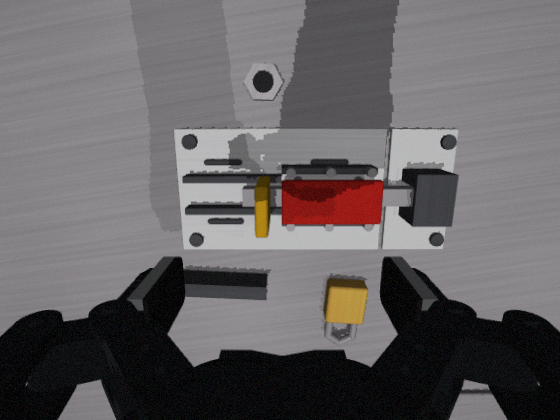

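The picture shows the lug at (262,207), moved about 29 mm towards the pad, and the bolt entering the keeper at (400,195). The pad top is back at 50 mm, and the bystanders look undisturbed.

```bash
python3 -c "
from rig import *
print(finish_job())"
```

```text
the job is handed in; nothing more can be done
None
```

I handed the job in with the bolt shot about 29 mm (30 is the hard stop) and the catch sprung back fully up. The catch stayed pressed down for the whole stroke, nothing else on the bench appears to have moved, and the hand-in gave no verdict.

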